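Set a clay ornament under the lining pen

ROBOT

A 6-joint arm with a two-finger parallel gripper is mounted at the origin on the work surface. World frame = base frame: x ahead of the robot, y to its left, z up, the work surface at z = 0. Lengths are in m, angles in rad, forces in N, time in s.
With the tool pointing down it reaches from about 0.35 to 0.725 m from the base axis. Payload 4.3 kg.
Tool frame: the origin (TCP) lies between the finger pads; the fingertips stand arm.tip_reach ahead of it and the grasp point (between the pads) lies 6 mm ahead of it (arm.tip_reach is the distance from the TCP to the fingertips, in m); z points along the fingers, y is the line along which they close (so a half turn about z gives the same grasp; the last joint's range is limited). The gripper opens to 85 mm and grips with 20 to 120 N. Pads are 22 mm wide; open, the fingers measure 114 mm over their backs; the gripper's body (76 mm by 85 mm) begins 54 mm behind the grasp point. The pads swing forward as they close: fully open they stand 13 mm farther back than shut.
Start: joints at [1.149, 0.377, 0.081, 1.274, 0, 1.46], TCP at [0.176, 0.547, 0.256] pointing down, gripper open.
Joint ranges: [-2.72, 2.72], [-0.84, 1.66], [-1.02, 1.22], [-1.77, 2.12], [-1.37, 1.28], [-3.14, 3.14]. Speed limits (rad/s): [2.57, 2.57, 3.14, 3.14, 3.14, 3.14].

INTERFACE

Orientations are given as a unit quaternion [x, y, z, w].
In Python, from rig import arm gives the robot as it stands. Calls block until the motion is done:
- arm.move_ptp(position, orientation): joint-space move of the TCP to a pose.
- arm.line_to(position, ori=None, feed=0.15, max_force=None): straight line of the TCP; ori=None keeps the orientation; feed is the mean speed in m/s. With max_force (N) it stops when the force on the tool has changed by that much, and returns True; else False.
- arm.goto_joints(angles): joint-space move.
- arm.gripper_to(opening): opening from 0.0 (shut) to 1.0 (fully open); the grip force is fixed at half the most; returns when the fingers have stopped.
- arm.pause(seconds).
- arm.solve_ik(position, orientation): joint angles nearest the present ones, or None.
- arm.state(): the state.
- arm.grab_frame(name): name is "side" or "top" or "wrist"; returns a dict with "image" (420x560x3 uint8, blue, green, red), "z_map" (420x560 float32, m along the optical axis (not along the pixel's ray), 0 where there is no reading), "K" (3x3 intrinsics, pixels), "xyz" and "rotation" of the camera in the world; the wrist camera has in their place "tool_from_camera" (4x4, takes a point from camera to tool coordinates, whose origin is the TCP and whose axes are the flange's). Camera axes: x right, y down, z forward; pixel columns grow to the right and rows downward; lengths in m; the calibration is good to about 2 mm. A picture is of the moment at which its call begins: read the wrist's pose just before it.
A pose or a line that the arm cannot do raises arm.PlanningError and nothing moves.
- arm.sign_off(): hands the job in; it is judged then, once.
The state is a dict: "time_s": time; "q": joint angles; "dq": joint speeds; "effort": joint torques, N m; "position": TCP position; "eef_rot": TCP orientation; "ft_force": force on the tool from outside, world axes, zero at the start; "torque": the same for the moment, N m; "opening": opening from 0.0 (shut) to 1.0 (fully open); "grasp_force": force on a finger pad.
Only numpy, scipy, OpenCV 4.12 (cv2) and the standard library are available. Lean on these libraries where they do the work, as an engineer would, in place of code of your own. Each camera call takes 0.05 s, during which the arm holds its last target. There are 200 camera calls.

TASK

Lift the smallest of the three white clay discs gently (the dry clay crumbles if it is gripped with more than about 20 N) and set it down flat, without dropping it, centred on the little rubber pad of the lining stand. Then, with the disc let go, swing the raised pen arm all the way down by its cross bar so that the sprung pen rests on the disc. Leave the other things on the table where they are.

Things in the scene. Friction and masses are not known exactly. Their poses are not given: they have to be found in the camera images.
- small_disc: the ornament to handle: a plain white dry-clay disc, 56 mm in diameter and 16 mm thick, about 55 g, lying flat on the table; crumbles if gripped with more than about 20 N (20 N on each finger); origin at the centre of its underside, z up
- large_disc_a: a white clay disc 82 mm in diameter, 14 mm thick, to be left alone; origin at the centre of its underside
- large_disc_b: a white clay disc 78 mm in diameter, 14 mm thick, to be left alone; origin at the centre of its underside
- stand: the lining stand, fixed: wooden base 310 x 130 x 20 mm with a round aluminium turntable (110 mm across, top 32 mm above the table, does not turn) near one end and a post at the other. Origin on the table under the turntable's centre; its x axis points from the turntable to the post (at x = 170 mm), z up
- pad_top (a point): centre of the top of the black rubber pad on the turntable: 46 mm in diameter, 6 mm thick, its top 38 mm above the table; the disc overhangs it by 5 mm all round
- pivot (a point): pivot of the pen arm, at the top of the post, 82 mm above the table; the pivot axis is the stand's y axis
- pen_arm (a joint): angle of the pen arm above level (rad): 0 is fully down against its stop (arm level, reaching from the post over the turntable), at the start raised to 1.15 to 1.4 and free of the space over the pad; stops at 0 and 1.5. A stiff hinge: it stays where it is left, and moves with about 2 N at the cross bar
- cross_bar (a point): grip point on the steel cross bar of the pen arm: a round bar 10 mm in diameter, parallel to the stand's y axis, sticking out 65 mm to the stand's -y side of the arm with a 14 mm black ball at its end; 125 mm from the pivot. This point is on the bar's axis, 42 mm from the arm's centre line, level with the pivot when the arm is down
- pen: a short grey marker, 13 mm thick, held square to the arm 155 mm from the pivot, sprung along its length with 12 mm of travel; origin on the arm's centre line; its tip is 34 mm below the origin and its top 36 mm above when the arm is down. With the arm down the tip presses lightly on the disc 15 mm from the pad's centre
- paint_brush: a brush 200 mm long lying on the table; leave alone
- marker: a black marker 13 cm long, 14 mm thick, lying on the table; leave alone
- water_cup: a white cup 72 mm across, 85 mm tall; leave alone
Not all that is in view belongs to the job. Leave any green or yellow look-alike of the small_disc alone.

How it is judged:
On the way, in this order (a step that is already met when the one before it is completed fails the run):
1. the small disc lies flat and let go on the pad, within 10 mm of its centre, while the pen arm is still raised (horizontal distance between small_disc and pad_top below 0.01 m and z of small_disc in the frame of stand between 0.034 and 0.042 m and contact force between the fingers and small_disc below 0.01 N and value of joint pen_arm above 0.8 rad), for 0.2 s.
2. the pen arm is down and the pen rests on the disc (value of joint pen_arm below 0.06 rad and contact force between pen and small_disc above 0.05 N), for 0.2 s.
At the end, for the whole second after the job is handed in: the small disc lies flat and still on the rubber pad, its centre within 10 mm of the pad's, the pen arm is within 0.06 rad of fully down and the pen's tip rests on the disc (all of step 2 and horizontal distance between small_disc and pad_top below 0.01 m and z of small_disc in the frame of stand between 0.034 and 0.042 m and angle between small_disc's own z axis and vertical below 0.1 rad and linear speed of small_disc below 0.02 m/s); the robot touches nothing.
It fails at once if the small disc is gripped or pressed too hard: the two fingers' forces on it, added up, exceed 44 N (22 N a finger) (contact force between the fingers and small_disc above 44 N).
It fails at once if the small disc is dropped or knocked (moves faster than 0.35 m/s while no finger touches it) (contact force between the fingers and small_disc below 0.01 N and linear speed of small_disc above 0.35 m/s).
It fails at once if the pen is jabbed on the disc with more than 8 N (contact force between pen and small_disc above 8 N).
It fails at once if another thing on the table is moved by more than 30 mm (distance of any of large_disc_a, large_disc_b, paint_brush, marker, water_cup from where it was at the start of the episode above 0.03 m).
It also fails if it takes over 64 s, if anything falls off the work surface, if the arm or the gripper's body presses on something with over 40 N, if the wrist force passes 120 N, or if a joint passes its speed limit or range.

## Working session

There is one attempt and no reset: what is moved stays moved. The work goes in short steps, each a Python script; the robot and the scene stay as the last script left them, time stands still between calls to the robot, and variables do not carry over. Pictures are saved under pics/ and viewed, at most 10 in all, crops included, and the job is handed in when it is done.

```bash
ls; mkdir -p pics; cat > h.py <<'E'
import numpy as np, cv2, pickle
from rig import arm
from scipy.spatial.transform import Rotation as R
def grab(n):
    s=arm.state(); f=arm.grab_frame(n)
    if n=='wrist':
        T=np.eye(4);T[:3,:3]=R.from_quat(s['eef_rot']).as_matrix();T[:3,3]=s['position']
        M=T@np.array(f['tool_from_camera']);f['xyz']=M[:3,3];f['rotation']=M[:3,:3]
    f['xyz']=np.array(f['xyz']);r=np.array(f['rotation'])
    f['rotation']=r if r.shape==(3,3) else R.from_quat(r).as_matrix()
    f['K']=np.array(f['K']);return f
def cloud(f):
    z=f['z_map'];v,u=np.indices(z.shape)
    p=np.stack([(u-f['K'][0,2])/f['K'][0,0]*z,(v-f['K'][1,2])/f['K'][1,1]*z,z],-1)
    return p@f['rotation'].T+f['xyz']
def proj(f,P):
    c=(np.asarray(P)-f['xyz'])@f['rotation'];return (c@f['K'].T)[...,:2]/c[...,2:]
E
python3 - <<'E'
from h import *
s=arm.state();print(s,arm.tip_reach)
for n in('top','side','wrist'):
    f=grab(n);pickle.dump(f,open(n+'0.pkl','wb'));cv2.imwrite(f'pics/{n}0.png',f['image']);print(n,f['xyz'],f['rotation'].round(3).tolist(),f['K'].tolist())
i=np.hstack([cv2.imread('pics/top0.png'),cv2.imread('pics/side0.png')])
E
```

```text
pics
{'time_s': 0.0, 'q': array([1.14869329e+00, 3.78093575e-01, 7.96448465e-02, 1.27439281e+00,
       2.09540593e-05, 1.46047130e+00]), 'dq': array([-0.00064146, -0.00048717, -0.00027781,  0.00076169,  0.00047684,
       -0.0003743 ]), 'effort': array([ 2.07287652e-03, -4.63604486e+01,  2.69873589e+01,  2.05438246e-02,
        1.06914661e-04, -8.44998311e-06]), 'position': array([0.1761396 , 0.54673357, 0.25535074]), 'eef_rot': array([ 1.55258318e-01,  9.87873377e-01, -9.83825364e-04, -2.79135390e-04]), 'ft_force': array([-0.23454826, -0.78901894,  0.29945836]), 'torque': array([-3.71439972e-02, -2.95367411e-02,  7.81376178e-05]), 'grasp_force': 0.0, 'opening': 1.001044967986341} 0.025
top [ 0.42648147 -0.03220108  1.31042354] [[-0.018, -0.997, 0.074], [-1.0, 0.019, 0.021], [-0.022, -0.073, -0.997]] [[465.54475108911555, 0.0, 275.59811701957534], [0.0, 465.54475108911555, 207.30755530793678], [0.0, 0.0, 1.0]]
side [ 0.2447788  -0.88177665  0.72340852] [[0.951, -0.194, 0.242], [-0.31, -0.556, 0.771], [-0.015, -0.808, -0.589]] [[385.1659268325936, 0.0, 282.12094854461344], [0.0, 385.1659268325936, 210.3446945821022], [0.0, 0.0, 1.0]]
wrist [0.09747889 0.57255851 0.3730607 ] [[0.307, 0.901, 0.305], [0.952, -0.29, -0.1], [-0.002, 0.321, -0.947]] [[300.7272823106796, 0.0, 274.45874797049265], [0.0, 300.7272823106796, 209.6697121913189], [0.0, 0.0, 1.0]]
```

View pics/top0.png

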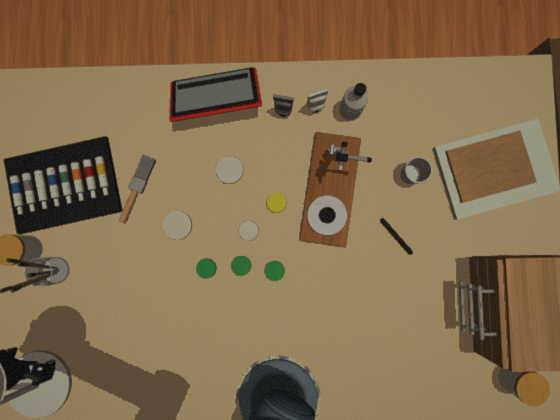

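View pics/side0.png

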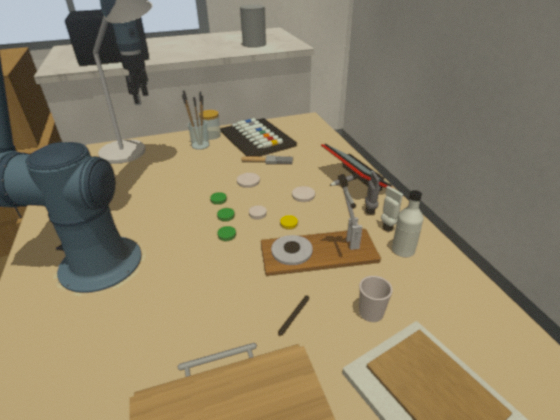

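Top view: white discs at (229,170), (177,225) and (248,230); the last is visibly the smallest, white (the yellow (276,203) and green (206,268), (241,266), (274,271) are look-alikes). Side view: it is at (258,212); stand pad at (291,248) side / (327,215) top, post at (342,152), cross-bar ball at (369,160).

```bash
python3 - <<'E'
from h import *
F={n:pickle.load(open(n+'0.pkl','rb')) for n in('top','side')}
def blob(f,c,kind,r=22):
    im=f['image'].astype(int);hsv=cv2.cvtColor(f['image'],cv2.COLOR_BGR2HSV)
    m=(hsv[...,1]<60)&(hsv[...,2]>110) if kind=='w' else hsv[...,2]<60
    w=np.zeros(m.shape,bool);w[c[1]-r:c[1]+r,c[0]-r:c[0]+r]=1
    n,l,s,ce=cv2.connectedComponentsWithStats((m&w).astype(np.uint8))
    k=l[c[1],c[0]]
    print(kind,c,k,s[k],ce[k]);return ce[k],l==k
def tri(a,b):
    A=[];B=[]
    for f,p in((F['top'],a),(F['side'],b)):
        d=f['rotation']@np.linalg.inv(f['K'])@np.array([*p,1]);d/=np.linalg.norm(d);Q=np.eye(3)-np.outer(d,d);A.append(Q);B.append(Q@f['xyz'])
    return np.linalg.solve(sum(A),sum(B))
for nm,ct,cs,k in(('small',(248,230),(258,212),'w'),('A',(229,170),(303,194),'w'),('B',(177,225),(248,180),'w'),('pad',(327,215),(291,248),'d')):
    a,ma=blob(F['top'],ct,k);b,mb=blob(F['side'],cs,k)
    p=tri(a,b);c=cloud(F['top'])[ma];c2=cloud(F['side'])[mb]
    print(nm,'tri',p.round(4),'topcloud',np.median(c,0).round(4),'size',(np.percentile(c,98,0)-np.percentile(c,2,0))[:2].round(3),'side',np.median(c2,0).round(4))
    
print('ball tri',tri((369,160),(333,183)).round(3))
t=F['top']['image'][130:285,190:400];s=F['side']['image'][160:300,180:400]
cv2.imwrite('pics/c1.png',np.vstack([cv2.resize(x,(560,int(560*x.shape[0]/x.shape[1])),interpolation=cv2.INTER_CUBIC) for x in(t,s)])[:,:])
E
python3 -c "
import cv2;i=cv2.imread('pics/c1.png');print(i.shape);cv2.imwrite('pics/c1.png',cv2.resize(i,None,fx=600/i.shape[0],fy=600/i.shape[0]))"
```

```text
w (248, 230) 1 [239 221  19  19 287] [248.00696864 230.21602787]
w (258, 212) 1 [249 206  17  13 171] [257.19298246 211.49707602]
small tri [0.4613 0.0731 0.0091] topcloud [0.4602 0.0729 0.0155] size [0.047 0.048] side [0.4609 0.0653 0.0141]
w (229, 170) 1 [216 157  27  26 563] [229.03197158 169.5026643 ]
w (303, 194) 1 [292 187  23  14 258] [303.1627907  193.27906977]
A tri [0.6343 0.1246 0.0073] topcloud [0.6316 0.1243 0.0135] size [0.066 0.068] side [0.6327 0.118  0.0122]
w (177, 225) 1 [163 211  28  28 631] [176.60380349 224.70364501]
w (248, 180) 2 [237 173  22  14 236] [247.85169492 179.21186441]
B tri [0.4807 0.2741 0.0076] topcloud [0.4785 0.2725 0.0136] size [0.07  0.071] side [0.4806 0.2673 0.0122]
d (327, 215) 1 [319 207  16  16 195] [326.73333333 214.71794872]
d (291, 248) 0 [     0      0    560    420 235200] [279.5 209.5]
pad tri [ 0.4825 -0.1324  0.154 ] topcloud [ 0.4971 -0.1454  0.0378] size [0.038 0.038] side [5.22e-01 6.54e-02 2.00e-04]
ball tri [ 0.592 -0.218  0.263]
(769, 560, 3)
```

View pics/c1.png

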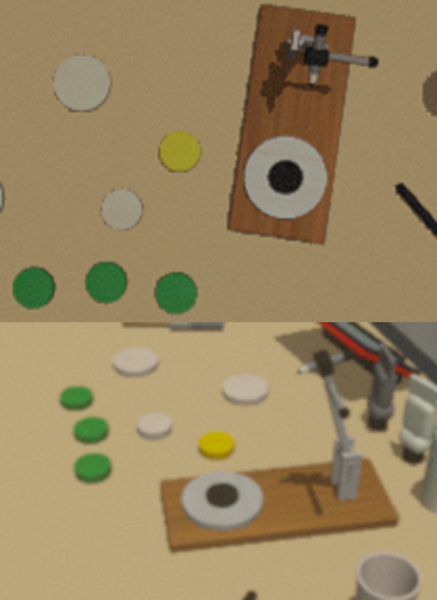

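The crop confirms it: in the upper panel the small white disc is at (122,209), clearly smaller than the white one at (82,83), and distinct from yellow (180,151) and the greens. Now I'll hover with the wrist camera to refine positions.

```bash
cat >> h.py <<'E'
D=np.array([0,1.,0,0])
def yawq(a): return (R.from_euler('z',a)*R.from_quat(D)).as_quat()  # tool y axis along world y rotated by a
def disc(f,c,kind,lo=0,hi=.3,r=.06):
    """centre of a coloured blob near world point c, by depth cloud: (ellipse centre ray-cut at the median height)"""
    P=cloud(f);hsv=cv2.cvtColor(f['image'],cv2.COLOR_BGR2HSV)
    m=((hsv[...,1]<70)&(hsv[...,2]>90) if kind=='w' else hsv[...,2]<60)
    m&=(np.hypot(P[...,0]-c[0],P[...,1]-c[1])<r)&(P[...,2]>lo)&(P[...,2]<hi)
    n,l,s,_=cv2.connectedComponentsWithStats(m.astype(np.uint8));k=1+np.argmax(s[1:,4]);q=P[l==k]
    (x,y),rad=cv2.minEnclosingCircle(q[:,:2].astype(np.float32))
    return np.median(q,0),(x,y,rad),s[k]
E
python3 - <<'E'
from h import *
for n,(x,y,z),a in(('w1',(.461,.073,.2),0),('w2',(.43,.10,.24),0),('w3',(.46,-.145,.30),0),('w4',(.52,-.16,.27),0)):
    arm.move_ptp([x,y,z],yawq(a));arm.pause(.3)
    f=grab('wrist');pickle.dump(f,open(n+'.pkl','wb'));cv2.imwrite(f'pics/{n}.png',f['image'])
    P=cloud(f)
    if n<'w3': print(n,disc(f,(.461,.073),'w',.008,.03))
    else: print(n,disc(f,(.497,-.145),'d',.03,.05))
print(arm.state()['time_s'],arm.state()['q'].round(2))
a=[cv2.resize(cv2.imread(f'pics/w{i}.png'),(400,300)) for i in(1,2,3,4)]
cv2.imwrite('pics/m1.png',np.vstack([np.hstack(a[:2]),np.hstack(a[2:])]))
E
```

```text
w1 (array([0.46024553, 0.07423642, 0.01587926]), (0.4608844220638275, 0.07453478127717972, 0.02792324870824814), array([ 250,  165,   52,   52, 1891], dtype=int32))
w2 (array([0.4592995 , 0.07472442, 0.01581786]), (0.4607239365577698, 0.07479152083396912, 0.027925949543714523), array([ 231,  186,   46,   44, 1589], dtype=int32))
w3 (array([ 0.49792797, -0.14414472,  0.03791575]), (0.49829337000846863, -0.1434345543384552, 0.022042222321033478), array([259, 189,  32,  31, 800], dtype=int32))
w4 (array([ 0.49870142, -0.1438553 ,  0.03795081]), (0.49902182817459106, -0.14381897449493408, 0.022358689457178116), array([ 270,  145,   38,   37, 1106], dtype=int32))
5.2667 [-0.42  0.31  0.02  1.28  0.   -0.42]
```

View pics/m1.png

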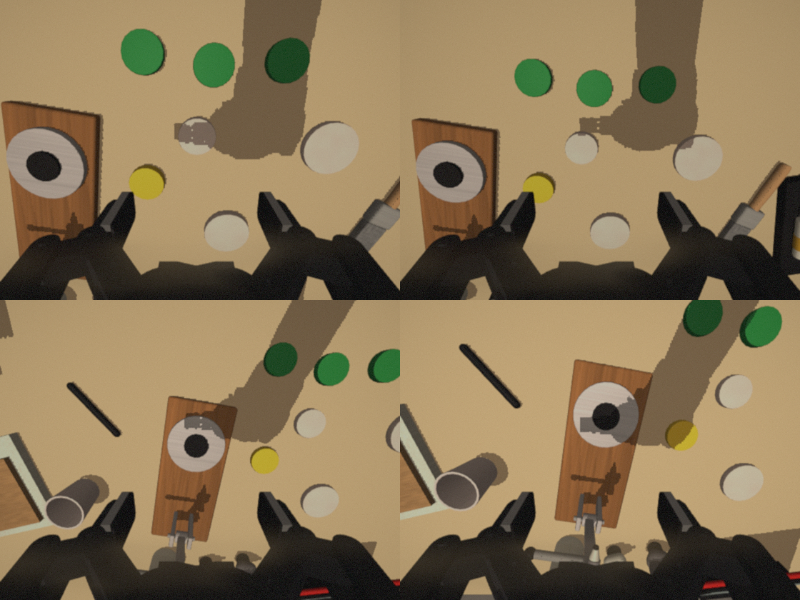

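Wrist montage: small disc at (197,135)/(582,148), pad at (196,446)/(606,416) — both views agree to under 1 mm: disc (0.461, 0.0746, top 0.016), pad (0.4985, -0.1437, 0.038). Grasp in small closing steps while watching the force.

```bash
python3 - <<'E'
from h import *
f=pickle.load(open('top0.pkl','rb'));P=cloud(f);hsv=cv2.cvtColor(f['image'],cv2.COLOR_BGR2HSV)
m=(hsv[...,0]<16)&(hsv[...,1]>90)&(abs(P[...,0]-.56)<.2)&(abs(P[...,1]+.15)<.12)&(P[...,2]<.03)&(P[...,2]>.013)
r=cv2.minAreaRect(P[m][:,:2].astype(np.float32));print('base',r)
q=P[(P[...,2]>.1)&(abs(P[...,0]-.65)<.15)&(abs(P[...,1]+.18)<.1)];print(len(q));print(q[np.argsort(q[:,1])].round(3)[::4].tolist())
arm.move_ptp([.461,.0746,.12],yawq(0));arm.gripper_to(.85);arm.line_to([.461,.0746,.027],feed=.12);s=arm.state();print(s['position'],s['eef_rot'],s['ft_force'],s['opening'])
o=.78
while o>.5:
    arm.gripper_to(o);s=arm.state();print(round(o,3),round(s['opening'],4),round(s['grasp_force'],2),end=' | ')
    if s['grasp_force']>2.5: break
    o-=.02 if o>.70 else .004
print(s['time_s'],s['ft_force'])
E
```

```text
base ((0.5714098811149597, -0.15772442519664764), (0.1298942267894745, 0.30818063020706177), 80.38385772705078)
790
[[0.796, -0.251, 0.115], [0.795, -0.249, 0.126], [0.786, -0.247, 0.122], [0.779, -0.246, 0.11], [0.786, -0.244, 0.122], [0.783, -0.243, 0.126], [0.788, -0.242, 0.133], [0.783, -0.241, 0.126], [0.791, -0.24, 0.132], [0.772, -0.239, 0.117], [0.799, -0.239, 0.139], [0.776, -0.238, 0.122], [0.784, -0.237, 0.131], [0.792, -0.236, 0.138], [0.787, -0.236, 0.138], [0.621, -0.236, 0.21], [0.773, -0.236, 0.123], [0.783, -0.234, 0.133], [0.787, -0.234, 0.138], [0.616, -0.233, 0.21], [0.775, -0.233, 0.124], [0.773, -0.233, 0.124], [0.79, -0.232, 0.177], [0.779, -0.232, 0.131], [0.783, -0.231, 0.135], [0.784, -0.231, 0.139], [0.791, -0.23, 0.188], [0.787, -0.23, 0.146], [0.768, -0.23, 0.112], [0.62, -0.229, 0.206], [0.781, -0.229, 0.133], [0.784, -0.228, 0.139], [0.793, -0.228, 0.19], [0.785, -0.228, 0.143], [0.788, -0.227, 0.192], [0.774, -0.227, 0.129], [0.619, -0.227, 0.208], [0.785, -0.226, 0.184], [0.784, -0.226, 0.139], [0.795, -0.225, 0.191], [0.775, -0.225, 0.127], [0.772, -
[... 3518 characters left out ...]
-0.11, 0.108], [0.794, -0.108, 0.106], [0.797, -0.105, 0.106], [0.799, -0.104, 0.135], [0.799, -0.102, 0.119], [0.798, -0.1, 0.104], [0.799, -0.099, 0.135], [0.798, -0.096, 0.13]]
[0.46152263 0.07461934 0.0274937 ] [-9.88941756e-06  9.99999902e-01  2.86417766e-06  4.42436131e-04] [ 0.9695234   1.32426189 -0.07360829] 0.8535187007702058
0.78 0.7784 0.0 | 0.76 0.762 0.0 | 0.74 0.7437 0.0 | 0.72 0.7209 0.0 | 0.7 0.7083 0.0 | 0.696 0.6966 0.0 | 0.692 0.6924 0.0 | 0.688 0.6934 0.0 | 0.684 0.6822 0.0 | 0.68 0.6797 0.0 | 0.676 0.6759 0.0 | 0.672 0.667 0.0 | 0.668 0.6669 0.0 | 0.664 0.6665 0.13 | 0.66 0.6611 0.33 | 0.656 0.6566 1.94 | 0.652 0.6534 4.96 | 11.2833 [-1.21605939 -0.99994037  3.3855187 ]
```

```bash
python3 - <<'E'
from h import *
def p(t): s=arm.state();print(t,s['position'].round(4),round(s['grasp_force'],2),s['ft_force'].round(2),round(s['time_s'],1))
arm.line_to([.461,.0746,.045],feed=.04);arm.pause(.2);p('lift')
if arm.state()['grasp_force']>1:
    arm.line_to([.461,.0746,.11],feed=.1);arm.line_to([.4985,-.1437,.11],feed=.1);arm.pause(.3);p('over')
    f=grab('wrist');cv2.imwrite('pics/hold.png',f['image']);pickle.dump(f,open('hold.pkl','wb'))
    print(disc(f,(.4985,-.1437),'w',.085,.12,.045))
E
```

```text
lift [0.4607 0.0746 0.0448] 4.92 [ 0.98 -0.19  0.12] 12.1
over [ 0.4985 -0.1436  0.11  ] 4.92 [ 1.15 -0.93  0.02] 15.6
(array([ 0.49366422, -0.14360166,  0.09869761]), (0.4976345896720886, -0.14453130960464478, 0.028749849647283554), array([ 219,  223,  112,  106, 8165], dtype=int32))
```

View pics/hold.png

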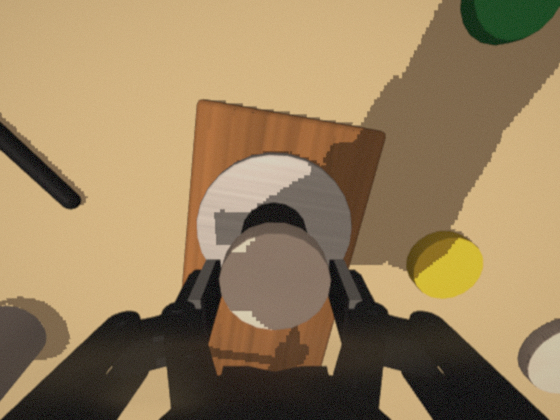

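The disc is held level at (275,275), with the pad in line below at (274,225). Lower, release in small steps, retreat and check.

```bash
python3 - <<'E'
from h import *
def p(t): s=arm.state();print(t,s['position'].round(4),round(s['grasp_force'],2),s['ft_force'].round(2),round(s['opening'],3),round(s['time_s'],1))
arm.line_to([.4987,-.1433,.072],feed=.06);p('near')
print(arm.line_to([.4987,-.1433,.0655],feed=.02,max_force=3));p('down')
for o in(.66,.668,.68,.72,.78,.85): arm.gripper_to(o)
arm.pause(.3);p('open')
arm.line_to([.4987,-.1433,.13],feed=.08)
# wrist back toward base for a view
arm.line_to([.45,-.1433,.26],feed=.25);arm.pause(.2)
f=grab('wrist');cv2.imwrite('pics/placed.png',f['image']);print(disc(f,(.4985,-.1437),'w',.045,.065,.045))
t=grab('top');P=cloud(t);b=P[(P[...,2]>.19)&(P[...,2]<.22)&(abs(P[...,0]-.62)<.03)&(P[...,1]<-.185)&(P[...,1]>-.235)];print(len(b),b.mean(0),disc(t,(.4985,-.1437),'w',.045,.065,.045));p('')
E
```

```text
near [ 0.4988 -0.1433  0.072 ] 4.92 [ 0.15  0.2  -0.32] 0.652 16.4
False
down [ 0.4986 -0.1433  0.0654] 4.92 [-0.78 -0.02  0.79] 0.653 16.9
open [ 0.4987 -0.1433  0.0655] 0.0 [ 0.56 -0.07 -0.91] 0.851 18.5
(array([ 0.4964541 , -0.14281402,  0.05389178]), (0.49846795201301575, -0.14296966791152954, 0.028016526252031326), array([ 250,  204,   48,   47, 1715], dtype=int32))
94 [ 0.6217879  -0.21121888  0.20516055] (array([ 0.5018819 , -0.13318844,  0.05316634]), (0.5002396106719971, -0.13905584812164307, 0.02672051638364792), array([317, 205,  14,  18, 164], dtype=int32))
 [ 0.4496 -0.143   0.2587] 0.0 [-0.64  0.47  0.32] 0.853 20.4
```

View pics/placed.png

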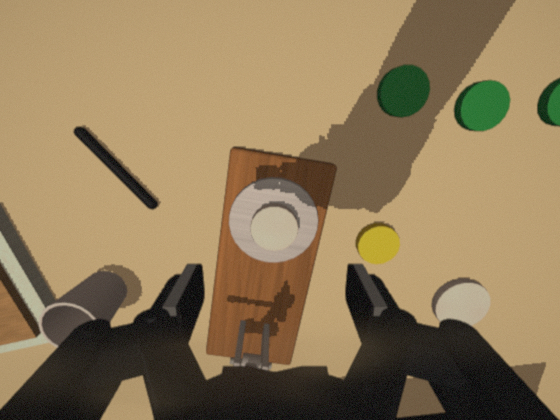

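Disc sits on the pad at (275,228), measured centre (0.4985,-0.143), top 0.054: within 1 mm and flat. Now take the cross bar (axis about (0.622,-0.211,0.2005)) lightly and follow the arc.

```bash
cat >> h.py <<'E'
PSI=-.175;EX=np.array([np.cos(PSI),np.sin(PSI),0]);EY=np.array([-EX[1],EX[0],0]);O=np.array([.4985,-.1437,0])
QB=yawq(np.pi/2+PSI)
def bar(th,y=-.044): return O+(.17-.125*np.cos(th))*EX+y*EY+np.array([0,0,.082+.125*np.sin(th)])
def p(t): s=arm.state();print(t,s['position'].round(4),round(s['grasp_force'],2),s['ft_force'].round(1),round(s['opening'],3),round(s['time_s'],1))
UP=lambda d:np.array([0,0,d])
E
python3 - <<'E'
from h import *
b=bar(1.265);print(b.round(4))
for th in(1.265,.6,0): print(arm.solve_ik(bar(th)+UP(.013),QB))
arm.line_to([.45,-.15,.32],feed=.3)
arm.move_ptp(b+UP(.10),QB);arm.gripper_to(.5);p('above')
print(arm.line_to(b+UP(.013),feed=.1,max_force=6));p('at')
o=.25
while o>.03:
    arm.gripper_to(o);s=arm.state();print(round(o,3),round(s['opening'],3),round(s['grasp_force'],1),end='|')
    if s['grasp_force']>8: break
    o-=.03 if o>.17 else .01
p('grip')
f=grab('side');cv2.imwrite('pics/grip.png',cv2.resize(f['image'][120:300,220:460],(720,540)))
E
```

```text
[ 0.6212 -0.2101  0.2012]
[-0.42279047  0.56061627  0.26188652  1.27206657  0.         -1.8185868 ]
[-0.45010607  0.44826895 -0.04888008  1.07364729  0.         -1.84590239]
[-0.46057885  0.46385387 -0.22057047  0.88637199  0.         -1.85637518]
above [ 0.6211 -0.21    0.3015] 0.0 [0.1 0.6 1. ] 0.503 22.4
False
at [ 0.6216 -0.2103  0.215 ] 0.0 [-0.2  0.2 -0.4] 0.503 23.4
0.25 0.25 0.0|0.22 0.219 0.0|0.19 0.185 0.0|0.16 0.16 0.5|0.15 0.153 0.6|0.14 0.141 0.6|0.13 0.129 0.6|0.12 0.122 0.6|0.11 0.113 7.5|0.1 0.1 20.6|grip [ 0.6212 -0.2101  0.2142] 20.6 [-0.1  0.1 -0.2] 0.1 25.7
```

View pics/grip.png

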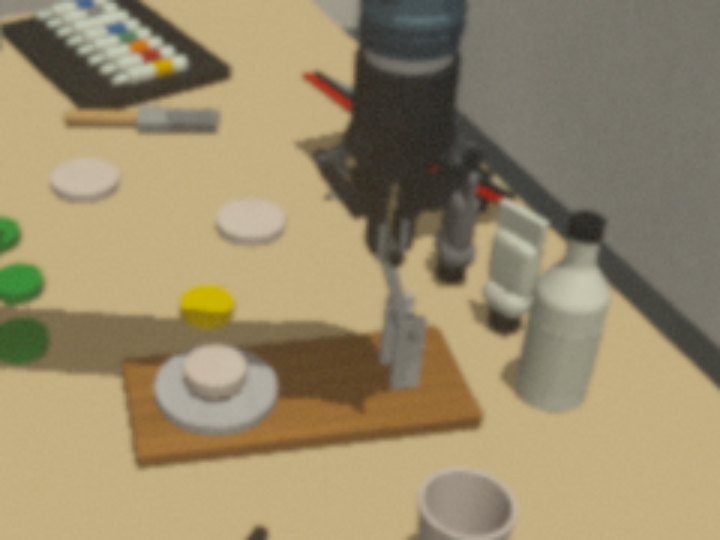

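The gripper is on the bar at about (395,235), contact at ~10 mm opening; the disc sits on the turntable at (215,370). Follow the arc down.

```bash
python3 - <<'E'
from h import *
for th in np.r_[np.linspace(1.265,.15,9)[1:],.08,.03,0]:
    arm.line_to(bar(th)+UP(.013),feed=.08 if th>.1 else .04)
    s=arm.state();F=s['ft_force'];print(round(th,2),F.round(1),round(s['grasp_force'],1))
    if np.linalg.norm(F)>30: print('STOP');break
p('')
f=grab('side');cv2.imwrite('pics/dn.png',cv2.resize(f['image'][120:300,220:460],(720,540)))
E
```

```text
1.13 [-1.1 -0.2  0.8] 20.6
0.99 [-2.2 -0.7  0.9] 20.6
0.85 [-0.8 -0.8  0.1] 20.5
0.71 [ 1.1 -2.5 -2.3] 20.5
0.57 [ 3.  -3.9 -3.1] 20.5
0.43 [ 2.5 -4.7 -3.1] 20.5
0.29 [ 3.9 -4.1 -2.5] 20.7
0.15 [ 4.7 -4.7 -1.6] 20.7
0.08 [ 5.  -3.9 -2.9] 20.8
0.03 [ 4.7 -3.   0. ] 20.9
0.0 [ 4.3 -3.8  1.5] 21.3
 [ 0.5359 -0.1951  0.0948] 21.25 [ 4.3 -3.8  1.5] 0.105 29.6
```

View pics/dn.png

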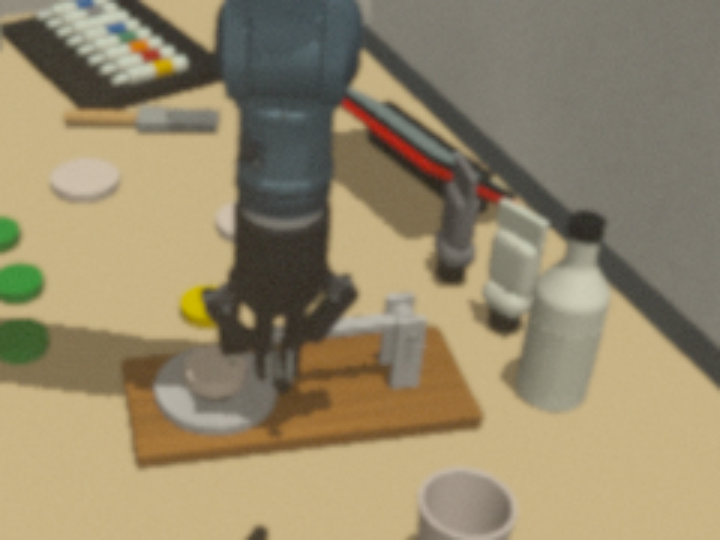

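The arm is level with the gripper on the bar at (285,365). Press it gently against the stop, release, withdraw straight up and check.

```bash
python3 - <<'E'
from h import *
b=bar(0)
print(arm.line_to(b+UP(.013-.004),feed=.02,max_force=8));p('press')
arm.gripper_to(.2);arm.gripper_to(.4);p('open')
arm.line_to(arm.state()['position']+UP(.16),feed=.12);p('up')
arm.line_to(arm.state()['position']+np.array([-.1,.22,.05]),feed=.25);arm.pause(.2)
t=grab('top');P=cloud(t);s=grab('side')
L=(P-O)@np.stack([EX,EY,[0,0,1]],1)
for x0 in(.045,):
    m=(abs(L[...,0]-x0)<.012)&(L[...,1]<-.015)&(L[...,1]>-.058)&(L[...,2]>.06);print('bar',m.sum(),np.median(L[m],0) if m.any() else '')
m=(abs(L[...,1])<.006)&(L[...,0]>.02)&(L[...,0]<.15)&(L[...,2]>.06);q=L[m];print('arm slope',len(q),np.polyfit(q[:,0],q[:,2],1))
m=(np.hypot(L[...,0],L[...,1])<.026)&(L[...,2]>.045)&(L[...,2]<.062);print('disc',m.sum(),L[m].mean(0),np.ptp(L[m],0))
a=cv2.resize(t['image'][120:260,260:400],(400,400));c=cv2.resize(s['image'][180:300,230:380],(400,320));c=cv2.copyMakeBorder(c,0,80,0,0,cv2.BORDER_CONSTANT)
cv2.imwrite('pics/fin.png',np.hstack([a,c]));p('')
E
```

```text
True
press [ 0.5361 -0.1952  0.0947] 21.71 [-1.   0.5  6.5] 0.103 29.9
open [ 0.5378 -0.1967  0.0951] 0.0 [0.4 0.2 1.1] 0.396 30.5
up [ 0.5374 -0.1964  0.2542] 0.0 [-0.6  0.8 -0.2] 0.398 31.9
bar 61 [ 0.04379605 -0.03668245  0.08618226]
arm slope 225 [-0.0077947   0.08768964]
disc 212 [-0.00524863  0.00107772  0.05384327] [0.04818895 0.04996464 0.01424982]
 [0.4376 0.023  0.3039] 0.0 [-0.7 -0.1 -0.1] 0.4 33.4
```

View pics/fin.png

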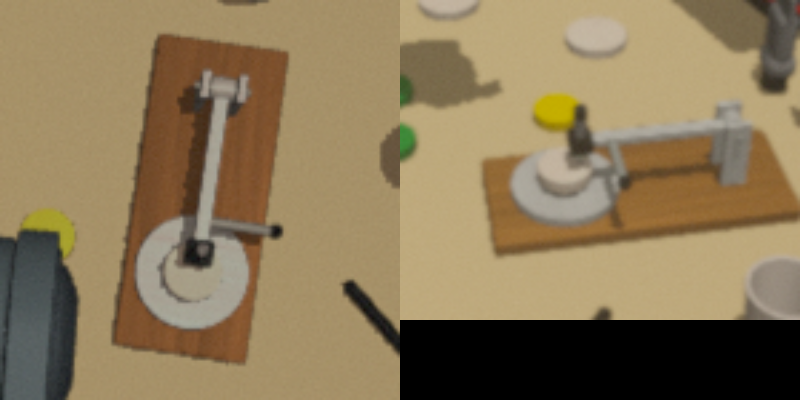

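The arm is level (slope 0.008, bar axis at 0.081 m). The pen at (197,250) stands on the disc at (192,275), which is still centred on the pad, and the robot is clear of everything. I'm handing in.

```bash
python3 -c "
from rig import arm
print(arm.sign_off())"
```

```text
the job is handed in; nothing more can be done
None
```

I handed the job in at about 33 s: the small disc lies flat, about 1 mm off the pad's centre when set down, gripped with at most 5 N, and the pen arm is down with the pen on the disc; the judge's verdict was not shown.

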